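Take the lift-off lid off the soaking tub and stand it in the drainer

ROBOT

A 7-joint arm with a two-finger parallel gripper is mounted at the origin on the work surface. World frame = base frame: x ahead of the robot, y to its left, z up, the work surface at z = 0. Lengths are in m, angles in rad, forces in N, time in s.
With the tool pointing down it reaches from about 0.35 to 0.9 m from the base axis. Payload 8.1 kg.
Tool frame: the origin (TCP) lies at the centre of the arm's flange, where the gripper is bolted on; the fingertips stand 173 mm ahead of it and the grasp point (between the pads) lies 155 mm ahead of it; z points along the fingers, y is the line along which they close (so a half turn about z gives the same grasp; the last joint's range is limited). The gripper opens to 85 mm and grips with 20 to 120 N. Pads are 22 mm wide; open, the fingers measure 114 mm over their backs; the gripper's body (76 mm by 85 mm) begins 54 mm behind the grasp point. The pads swing forward as they close: fully open they stand 13 mm farther back than shut.
Start: joints at [-1.301, 0.434, 0.025, 1.573, -0.012, 1.134, -0.075], TCP at [0.228, 0.582, 0.405] pointing down, gripper open.
Joint ranges: [-2.62, 2.62], [-0.44, 2.09], [-1.27, 1.32], [0.08, 2.57], [-1.32, 4.46], [0.12, 2], [-2.74, 2.74]. Speed limits (rad/s): [2.22, 2.22, 3.01, 3.01, 3.14, 3.14, 3.14].

INTERFACE

Orientations are given as a unit quaternion [w, x, y, z].
In Python, from workcell import env gives the robot as it stands. The module is installed in compiled form; this text tells all that it offers.
- The arm moves only by the tool servo_tool, never from a script. Its argument "commands" is one flat list of numbers, 7 for each row, row after row: the shift along the tool's x, y, z in mm, then the turn, a rotation vector about the tool's x, y, z in degrees, then the opening, from -1 (shut) to 1 (fully open), so that 0 is half open. In form: [x, y, z, rx, ry, rz, fingers, x, y, z, rx, ry, rz, fingers, ...]. A call has exactly 5 rows; each row is the pose to reach, as a shift and turn from the pose commanded when the call began, along the tool's axes at that moment; what a row does not reach only later rows make up. A row lasts 1/10 s, in which the tool goes at most 50 mm and 8.59 degrees, less where a joint would pass 70% of its speed; a pose out of reach is approached as far as the arm can. A call with a gripper value outside its range is refused whole. The fingers move at their own pace and stop on an object; the grip force is fixed at half the most. Time passes only in rows, so rows that repeat a pose let the fingers close, or fill a call up. It gives the time, the measured TCP pose, the force, the opening and the grip force at its end, in the units of the state.
- env.get_obs(): the state, without advancing time (a new reading comes with each control period).
- env.snapshot(name): name is "scene" or "top" or "wrist"; returns the picture (400x640x3 uint8, red, green, blue); there is no depth.
- env.camera_model(name): a dict with "fx", "fy", "cx", "cy" (pixels), "view" (4x4, takes a point from world to camera coordinates). Camera axes: x right, y down, z forward; pixel columns grow to the right and rows downward; lengths in m; the calibration is good to about 2 mm. A picture is of the moment at which its call begins: read the wrist's pose just before it. camera_model takes no time and is no camera call; for the wrist camera it gives the pose at the moment of the call.
- env.finish_job(): hands the job in; it is judged then, once.
The state is a dict: "time": time; "q": joint angles; "qvel": joint speeds; "tau": joint torques, N m; "tcp_pos": TCP position; "tcp_rot": TCP orientation; "wrist_force": force on the tool from outside, world axes, zero at the start; "moment": the same for the moment, N m; "opening": finger opening in m; "grip_force": force on a finger pad.
Only numpy, scipy, OpenCV 4.12 (cv2) and the standard library are available. Lean on these libraries where they do the work, as an engineer would, in place of code of your own. Each camera call takes 0.05 s, during which the arm holds its last target. There are 200 camera calls.

TASK

Swing the teal lid of the soaking tub up to vertical on its hinge pins, then, keeping it upright, lift it straight up off the pins. Lower it gently into the slot between the two wire fences of the white drainer rack, standing on its hooks with the handle up, and let go. Leave everything else on the table where it is.

Things in the scene. Friction and masses are not known exactly. Their poses are not given: they have to be found in the camera images.
- lid: Loose teal lid, 0.25 kg. Origin on the hinge axis, midway between its hooks, in its mid-plane. x: handle to hinge, y: along the hinge, z: out of its top; shut, these equal the tub's axes; vertical, x points down and z as the tub's x. Panel x -146..-14, 196 wide (y), 8 mm thick. A lip (12 mm below mid-plane, x = -130) inside the tub's front wall stops it sliding forwards while shut.
- lid_handle (a point): Middle of the lid's white handle bar, at lid (-191, 0, 0) mm: round, 12 mm thick, along lid y, free for 100 mm, an arm at each end. 39 mm opening between bar and panel: straddle it from above with fingers 30 to 40 mm apart, not wider. Held lightly the bar turns between the fingers, so the tool can stay pointing down. 74 mm above the table when shut, 263 with the lid vertical on its rod.
- lid_hook (a point): Hinge axis at the lid's +y hook, lid (0, 60, 0) mm; its twin is at y = -60. White hooks, 18 wide (y), 23 thick (z): a 13 mm slot, open towards lid +x, blind end at x = -6.5, prongs ending at x = +14, riding on the tub's rod. Vertical, the mouths face down and the lid lifts off after 20 mm of rise. It swings freely and falls shut if let go before vertical.
- tub: Cream open tub, yellow strip on its front, fixed to the table: 120 (x) by 190 (y) by 70 mm high, walls 5. Origin: centre of underside; x points from handle side to hinge side, z up. Stands left or right of the rack, turned up to 0.3 rad.
- tub_rod (a point): Middle of the tub's steel hinge rod, tub (80, 0, 74) mm; 10 mm thick, along tub y, between cheeks at y = -76 and +76. Behind it a backrest plate (50 mm wide, face 9 mm behind the rod's centre, top 120 mm above the table): a lid swung 0.1 rad past vertical leans on it and stays.
- rack: White drainer rack fixed to the table, base 130 (x) by 220 (y) mm, floor 10 mm above the table. Origin: centre of underside, z up. Its one slot runs along y through the middle. With the lid standing in it the lid's origin is at rack (0, 0, 24) mm and the handle bar 215 mm above the table. Either face of the lid may look forwards. Turned up to 0.35 rad.
- rack_slot (a point): Middle of the slot on the rack's floor, rack (0, 0, 10) mm. The slot lies between two steel wire fences (6 mm wire, each from y = -39 to +39): 20 mm clear up to 65 mm above the table, flaring to 46 mm clear at the tops, 88 mm above the table. The panel goes between them, one hook beyond either end of the fences, hook tips on the floor.
- syringe: Bystander: clear 60 ml syringe lying down, about 150 mm long, 32 mm high; origin under its middle, x along it.
- filter: Bystander: olive respirator filter canister, 96 mm diameter, 71 mm high; origin centre of underside.
- case: Bystander: dark blue zipped case, 75 x 110 x 45 mm; origin centre of underside.
- wipes: Bystander: white tub of wipes with blue cap, 96 mm diameter, 150 mm high; origin centre of underside.
- disinfectant: Bystander: white bottle with blue cap, 70 mm diameter, 190 mm high; origin centre of underside.
- bowl: Bystander: steel bowl, 130 mm diameter, 50 mm high; origin centre of underside.
- pills: Bystander: amber jar with white cap, 52 mm diameter, 75 mm high; origin centre of underside.
Things that resemble listed ones, but are neither listed nor needed, are in the scene too. Leave any orange or red look-alike of the tub alone.

How it is judged:
On the way, in this order (a step that is already met when the one before it is completed fails the run):
1. the lid stands vertical (within 0.25 rad) with its hooks still on the hinge rod (angle between lid's own x axis and vertical above 2.89 rad and x of lid in the frame of tub between 0.07 and 0.09 m and z of lid in the frame of tub below 0.082 m and y of lid in the frame of tub between -0.015 and 0.015 m), for 0.2 s.
2. the lid, still upright (within 0.4 rad), has been lifted clear of the rod above the hinge (its hinge axis 25 mm or more above the rod, within 60 mm of it fore and aft) (angle between lid's own x axis and vertical above 2.74 rad and z of lid in the frame of tub above 0.099 m and x of lid in the frame of tub between 0.02 and 0.14 m and y of lid in the frame of tub between -0.06 and 0.06 m).
At the end, for the whole second after the job is handed in: The lid stands at rest in the rack's slot, handle up, within 0.3 rad of vertical and 0.25 rad of the slot's direction, its hinge axis within 20 mm of the slot's middle across and 30 mm along it and no more than 34 mm above the table (fully down); every bystander is within 25 mm of where it began (angle between lid's own x axis and vertical above 2.84 rad and x of lid in the frame of rack between -0.02 and 0.02 m and y of lid in the frame of rack between -0.03 and 0.03 m and z of lid in the frame of rack below 0.034 m and angle between the y axis of lid and the y axis of rack, either way round below 0.25 rad and linear speed of lid below 0.02 m/s and angular speed of lid below 0.1 rad/s and distance of each of syringe, filter, case, wipes, disinfectant, bowl, pills from where it was at the start of the episode below 0.025 m); the robot touches nothing.
It fails at once if a bystander was moved more than 25 mm (distance of any of syringe, filter, case, wipes, disinfectant, bowl, pills from where it was at the start of the episode above 0.025 m).
It fails at once if the lid was dropped into the rack (faster than 0.5 m/s while down among the fences) (linear speed of lid above 0.5 m/s and z of lid in the frame of rack below 0.09 m and x of lid in the frame of rack between -0.06 and 0.06 m and y of lid in the frame of rack between -0.08 and 0.08 m).
It fails at once if the lid was rammed into the rack (contact force over 45 N) (contact force between lid and rack above 45 N).
It also fails if it takes over 58 s, if anything falls off the work surface, if the arm or the gripper's body presses on something with over 40 N, if the wrist force passes 120 N, or if a joint passes its speed limit or range.

## Working session

There is one attempt and no reset: what is moved stays moved. The work goes in short steps, Python scripts to look and compute and a tool call to move; the robot and the scene stay as the last step left them, time stands still between calls to the robot, and variables do not carry over. Pictures are saved under pics/ and viewed, at most 10 in all, crops included, and the job is handed in when it is done.

Besides the shell and the picture viewer there is one more tool, called after "Emit:" by a JSON object that holds its "name" and its "arguments", one argument or row to a line. servo_tool: Moves the arm, as the interface text tells. Its arguments: {"type":"object","properties":{"commands":{"type":"array"}},"required":["commands"]}

```bash
mkdir -p pics
python3 - <<'E'
from workcell import env
import cv2,numpy as np
for n in("scene","top"):
    im=env.snapshot(n); cv2.imwrite(f"pics/{n}0.png",im[:,:,::-1]); m=env.camera_model(n); print(n,m)
o=env.get_obs(); print(o)
E
```

```text
scene {'fx': 411.09320817761284, 'fy': 411.09320817761284, 'cx': 324.2924840720226, 'cy': 198.54312904769122, 'view': array([[-0.853023  ,  0.52175411, -0.01115388,  0.44589591],
       [ 0.35276239,  0.56072213, -0.74909905, -0.11205631],
       [-0.38459128, -0.64293339, -0.6623641 ,  1.43633077],
       [ 0.        ,  0.        ,  0.        ,  1.        ]])}
top {'fx': 415.1394305356848, 'fy': 415.1394305356848, 'cx': 322.33886158558954, 'cy': 203.55199859657944, 'view': array([[ 0.0061577 , -0.99994737,  0.00820631, -0.02049034],
       [-0.99558233, -0.00689929, -0.09363884,  0.52015908],
       [ 0.09369053, -0.00759346, -0.99557241,  1.40546012],
       [ 0.        ,  0.        ,  0.        ,  1.        ]])}
{'time': 0.1, 'q': array([-1.30058844,  0.43511069,  0.02499578,  1.57400848, -0.0115846 ,
        1.13398532, -0.07509455]), 'qvel': array([-0.00014559, -0.00092987,  0.00037109, -0.00218498,  0.00146438,
       -0.00033453,  0.00031579]), 'tau': array([ 3.51861840e-03, -6.71761894e+01,  1.02842532e+00, -3.16909289e+01,
        1.58245058e-02,  7.14550391e-03, -5.12888880e-05]), 'tcp_pos': array([0.22760952, 0.58185475, 0.4040301 ]), 'tcp_rot': array([-5.35719737e-05,  1.85364415e-01,  9.82669612e-01, -6.81483225e-04]), 'wrist_force': array([ 0.34990028,  0.18598553, -0.06058749]), 'moment': array([-0.01377411,  0.03965875,  0.00849247]), 'grip_force': 0.0, 'opening': 0.08536619843230026}
```

View pics/top0.png

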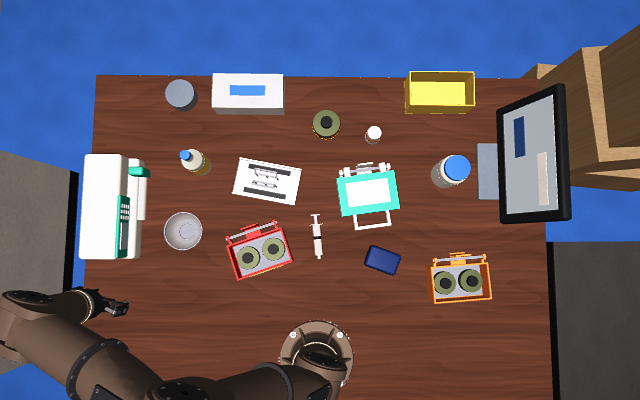

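View pics/scene0.png

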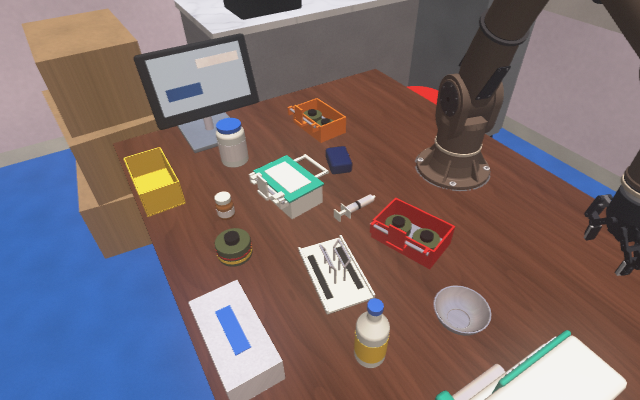

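The top view shows the teal lid around (368,192) with its handle toward the robot (373,226) and the hinge behind it (367,168). The rack is at (267,181). I'll enlarge this area.

Run:
```python
import cv2
im=cv2.imread("pics/top0.png")[140:240,225:415]
cv2.imwrite("pics/crop0.png",cv2.resize(im,None,fx=4.2,fy=4.2,interpolation=cv2.INTER_CUBIC)[:, :798])
```

```text
(no output)
```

View pics/crop0.png

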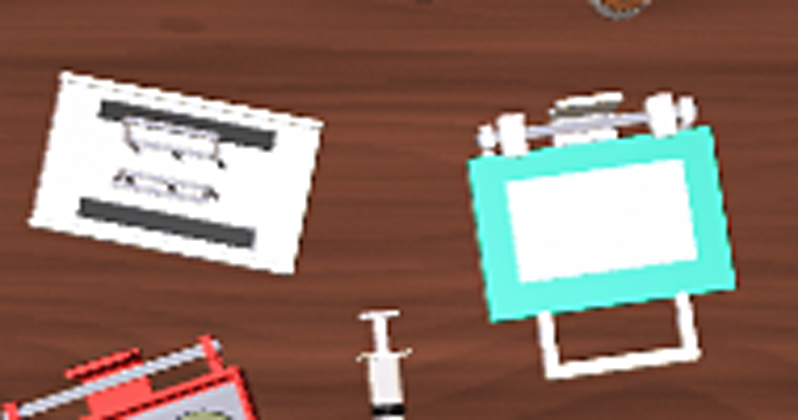

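```bash
cat > h.py <<'E'
import numpy as np
def ray(m,uv,z):
    V=np.array(m["view"]);R=V[:3,:3];c=-R.T@V[:3,3]
    d=R.T@np.array([(uv[0]-m["cx"])/m["fx"],(uv[1]-m["cy"])/m["fy"],1]); return c+d*(z-c[2])/d[2]
def proj(m,p):
    q=np.array(m["view"])[:3]@np.append(p,1); return q[0]/q[2]*m["fx"]+m["cx"],q[1]/q[2]*m["fy"]+m["cy"]
E
python3 - <<'E'
from h import *; from workcell import env
m=env.camera_model("top")
f=lambda x,y,z:ray(m,(225+(x+.5)/4.2-.5,140+(y+.5)/4.2-.5),z)
L=[f(*p,.078) for p in[(468,160),(711,127),(735,287),(492,322)]]
R=[f(*p,.010) for p in[(63,73),(321,123),(295,272),(31,225)]]
for n,C in(("lid",L),("rack",R)):
    C=np.array(C); e=C[1]-C[0]+C[2]-C[3]; g=C[0]-C[3]+C[1]-C[2]
    print(n,C.mean(0).round(4),"w",np.linalg.norm(e)/2,"l",np.linalg.norm(g)/2,"yaw y",np.arctan2(e[0],-e[1]),"yaw x",np.arctan2(g[1],g[0]))
print("handle",f(548,373,.074),f(699,354,.074),"hinge ends",f(488,137,.074),f(686,110,.074), "hooks",f(511,133,.08),f(660,113,.08))
print(env.get_obs()["tcp_pos"])
E
```

```text
lid [ 0.552  -0.1679  0.078 ] w 0.19481995580724032 l 0.1295685391959896 yaw y 0.14671927602260784 yaw x 0.1432586199831226
rack [0.6002 0.1771 0.01  ] w 0.22111241496468526 l 0.12841321155781074 yaw y -0.1779416731278228 yaw x -0.17003211585242411
handle [ 0.43371486 -0.12558459  0.074     ] [ 0.44945619 -0.2448266   0.074     ] hinge ends [ 0.62140534 -0.07793222  0.074     ] [ 0.64443872 -0.236245    0.074     ] hooks [ 0.62373114 -0.09588916  0.08      ] [ 0.64073359 -0.21450263  0.08      ]
[0.22760952 0.58185475 0.4040301 ]
```

```bash
cat >> h.py <<'E'
from scipy.spatial.transform import Rotation as Ro
from workcell import env
TUB=np.array([.6312,-.1563]);TY=.145
RACK=np.array([.6002,.1771]);RY=-.174
def dirv(a): return np.array([np.cos(a),np.sin(a)])
def go(pg,yaw,o=None):
    "shift(mm), rotvec(deg) in tool axes taking grasp point to pg, tool down, tool y at yaw"
    o=o or env.get_obs(); w,x,y,z=o["tcp_rot"]; A=Ro.from_quat([x,y,z,w])
    d=np.append(dirv(yaw),0); zz=np.array([0,0,-1.]); B=Ro.from_matrix(np.c_[np.cross(d,zz),d,zz])
    t=np.array(pg)+[0,0,.155]-o["tcp_pos"]
    return (A.inv().apply(t)*1000).round(1),(A.inv()*B).as_rotvec(degrees=True).round(1)
def hand(th): return np.append(TUB-.191*np.cos(th)*dirv(TY),.074+.191*np.sin(th))
E
python3 - <<'E'
from h import *
print(go([.442,-.1845,.23],TY)); print(hand(0),hand(np.pi/2))
m=env.camera_model("top")
c=lambda p:((p[0]-225+.5)*4.2,(p[1]-140+.5)*4.2)
for s in(-1,1):
  for dx in(-.013,.013): print(c(proj(m,np.append(RACK+s*.039*dirv(RY+np.pi/2)+(dx-np.sign(dx)*0+np.sign(dx)*.013)*dirv(RY),.088))))
E
```

```text
(array([-478.8, -635.6,   20. ]), array([-0.1,  0. , 60.3]))
[ 0.44220437 -0.18389805  0.074     ] [ 0.6312 -0.1563  0.265 ]
(np.float64(207.98210987624162), np.float64(199.78055962496632))
(np.float64(220.51687157743157), np.float64(135.43978143849353))
(np.float64(110.46915123990576), np.float64(182.03882538761613))
(np.float64(123.34271044128822), np.float64(117.79271173559191))
```

Emit:
{"name": "servo_tool", "arguments": {
  "commands": [-479,-636,0,0,0,60,-0.2,-479,-636,0,0,0,60,-0.2,-479,-636,0,0,0,60,-0.2,-479,-636,0,0,0,60,-0.2,-479,-636,0,0,0,60,-0.2]
}}

```text
time: 0.6
tcp_pos: [0.2951, 0.3391, 0.4044]
tcp_rot: [-0.0, 0.535, 0.845, -0.0]
wrist_force: [1.9, 0.1, 0.5]
opening: 0.0341
grip_force: 0.0
```

```bash
python3 -c "
from h import *
print(go([.442,-.1845,.23],TY),env.get_obs()['tcp_pos'],env.get_obs()['opening'])"
```

```text
(array([-536.2,  -91.1,   19.5]), array([-0.,  0., 17.])) [0.29513667 0.33912875 0.40443599] 0.03412682573139439
```

Emit:
{"name": "servo_tool", "arguments": {
  "commands": [-536,-91,0,0,0,17,-0.2,-536,-91,0,0,0,17,-0.2,-536,-91,0,0,0,17,-0.2,-536,-91,0,0,0,17,-0.2,-536,-91,0,0,0,17,-0.2]
}}

```text
time: 1.1
tcp_pos: [0.3639, 0.0989, 0.4047]
tcp_rot: [-0.0, 0.652, 0.759, 0.0]
wrist_force: [1.1, 1.3, 0.8]
opening: 0.0344
grip_force: 0.0
```

```bash
python3 -c "
from h import *
print(go([.442,-.1845,.23],TY),env.get_obs()['tcp_pos'])"
```

```text
(array([-292. ,   34.4,   19.6]), array([ 0. , -0. ,  0.4])) [0.36390529 0.0989341  0.40472693]
```

Emit:
{"name": "servo_tool", "arguments": {
  "commands": [-292,34,20,0,0,0.4,-0.2,-292,34,20,0,0,0.4,-0.2,-292,34,20,0,0,0.4,-0.2,-292,34,20,0,0,0.4,-0.2,-292,34,20,0,0,0.4,-0.2]
}}

```text
time: 1.6
tcp_pos: [0.4298, -0.1414, 0.3877]
tcp_rot: [0.0, 0.654, 0.756, 0.0]
wrist_force: [0.9, 1.0, 0.9]
opening: 0.0342
grip_force: 0.0
```

Emit:
{"name": "servo_tool", "arguments": {
  "commands": [-44,6,0,0,0,0,-0.2,-44,6,0,0,0,0,-0.2,-44,6,0,0,0,0,-0.2,-44,6,0,0,0,0,-0.2,-44,6,0,0,0,0,-0.2]
}}

```text
time: 2.1
tcp_pos: [0.4421, -0.1808, 0.3876]
tcp_rot: [-0.0, 0.653, 0.757, 0.0]
wrist_force: [0.0, -0.3, 0.3]
opening: 0.0345
grip_force: 0.0
```

Run:
```python
from h import *
import cv2
o=env.get_obs();print(go([.442,-.1845,.08],TY,o),o['tcp_pos'],o['wrist_force'])
m=env.camera_model("wrist"); im=env.snapshot("wrist"); cv2.imwrite("pics/w1.png",im[:,:,::-1])
for p in([.442,-.1845,.074],[*TUB,.074],np.append(TUB+.06*dirv(TY+np.pi/2),.074),np.append(TUB-.06*dirv(TY+np.pi/2),.074)): print(proj(m,p))
```

```text
(array([ -3.8,  -0.6, 152.6]), array([-0. , -0.1,  0.1])) [ 0.44205828 -0.18079694  0.38762158] [ 0.01392251 -0.31318911  0.29370109]
(np.float64(320.4334012415751), np.float64(190.99274126412206))
(np.float64(542.9125676684148), np.float64(190.86710581050863))
(np.float64(556.7594724402243), np.float64(119.36754653737928))
(np.float64(530.5847928819629), np.float64(254.52252040137017))
```

View pics/w1.png

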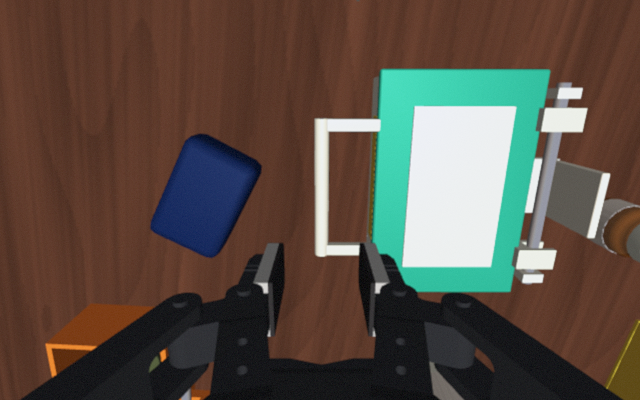

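The bar is at column 321, rows 119–256, which matches the prediction of (320,191), so the fingers already straddle it. I'll go down now.

Emit:
{"name": "servo_tool", "arguments": {
  "commands": [-3,0,40,0,0,0,-0.2,-3,0,80,0,0,0,-0.2,-3,0,115,0,0,0,-0.2,-3,0,140,0,0,0,-0.2,-3,0,157,0,0,0,-0.2]
}}

```text
time: 2.65
tcp_pos: [0.4422, -0.1838, 0.2291]
tcp_rot: [-0.001, 0.654, 0.757, -0.0]
wrist_force: [0.2, -0.2, 0.4]
opening: 0.0343
grip_force: 0.0
```

Emit:
{"name": "servo_tool", "arguments": {
  "commands": [0,0,0,0,0,0,-0.5,0,0,0,0,0,0,-0.75,0,0,0,0,0,0,-0.75,0,0,0,0,0,0,-0.75,0,0,0,0,0,0,-0.75]
}}

```text
time: 3.15
tcp_pos: [0.4428, -0.185, 0.2314]
tcp_rot: [0.001, 0.654, 0.756, 0.0]
wrist_force: [0.4, 0.5, -0.2]
opening: 0.0109
grip_force: 20.3
```

Emit:
{"name": "servo_tool", "arguments": {
  "commands": [0,0.6,-15,0,0,0,-0.75,0,2.4,-30,0,0,0,-0.75,0,5.3,-44.6,0,0,0,-0.75,0,9.3,-59,0,0,0,-0.75,0,14.5,-73,0,0,0,-0.75]
}}

```text
time: 3.65
tcp_pos: [0.4583, -0.1827, 0.305]
tcp_rot: [0.002, 0.654, 0.756, 0.001]
wrist_force: [9.8, 1.2, -10.9]
opening: 0.0111
grip_force: 19.5
```

Run:
```python
from h import *
o=env.get_obs();print(go(hand(np.radians(22.5)),TY,o),o['wrist_force'],o['moment'],o['opening'],o['grip_force'])
```

```text
(array([ 1.2, -1.6,  2.9]), array([0.2, 0.1, 0. ])) [  9.82554556   1.19043533 -10.85987615] [ 0.20421043 -1.96236242 -0.05214157] 0.011097705734787846 19.519190043210983
```

Emit:
{"name": "servo_tool", "arguments": {
  "commands": [0,8,-12,0,0,0,-0.75,0,15.5,-25,0,0,0,-0.75,0,24,-37,0,0,0,-0.75,0,33,-49,0,0,0,-0.75,0,43.5,-60,0,0,0,-0.75]
}}

```text
time: 4.15
tcp_pos: [0.4972, -0.1778, 0.3642]
tcp_rot: [-0.003, 0.655, 0.755, -0.002]
wrist_force: [-17.1, -1.0, 12.2]
opening: 0.0112
grip_force: 20.9
```

Emit:
{"name": "servo_tool", "arguments": {
  "commands": [0,9,-11.5,0,0,0,-0.75,0,20.8,-20.8,0,0,0,-0.75,0,33.3,-29,0,0,0,-0.75,0,46.4,-36.2,0,0,0,-0.75,0,60,-42.5,0,0,0,-0.75]
}}

```text
time: 4.65
tcp_pos: [0.559, -0.1687, 0.4075]
tcp_rot: [-0.0, 0.655, 0.756, 0.0]
wrist_force: [-2.2, -0.1, 2.6]
opening: 0.0107
grip_force: 20.3
```

Emit:
{"name": "servo_tool", "arguments": {
  "commands": [0,14,-5,0,0,0,-0.75,0,28.5,-9,0,0,0,-0.75,0,43,-12,0,0,0,-0.75,0,58,-14,0,0,0,-0.75,0,73,-14.5,0,0,0,-0.75]
}}

```text
time: 5.15
tcp_pos: [0.6319, -0.1578, 0.4215]
tcp_rot: [0.0, 0.654, 0.756, 0.0]
wrist_force: [-0.1, -0.9, -0.6]
opening: 0.011
grip_force: 20.4
```

Emit:
{"name": "servo_tool", "arguments": {
  "commands": [0,0,0,0,0,0,-0.75,0,0,0,0,0,0,-0.75,0,0,0,0,0,0,-0.75,0,0,0,0,0,0,-0.75,0,0,0,0,0,0,-0.75]
}}

```text
time: 5.65
tcp_pos: [0.6311, -0.158, 0.4213]
tcp_rot: [0.0, 0.654, 0.756, 0.0]
wrist_force: [0.1, -0.3, 5.3]
opening: 0.0109
grip_force: 21.1
```

Run:
```python
from h import *
import cv2
o=env.get_obs();print(go(hand(np.pi/2),TY,o),o['wrist_force'],o['moment'])
s=env.snapshot("scene")[100:240,200:400]
cv2.imwrite("pics/s2.png",cv2.resize(s[:,:,::-1],None,fx=4,fy=4,interpolation=cv2.INTER_CUBIC))
```

```text
(array([1.7, 0.3, 1.3]), array([ 0. , -0. , -0.1])) [ 0.06468861 -0.29980153  5.33706878] [ 0.06613848  0.09539803 -0.01565518]
```

View pics/s2.png

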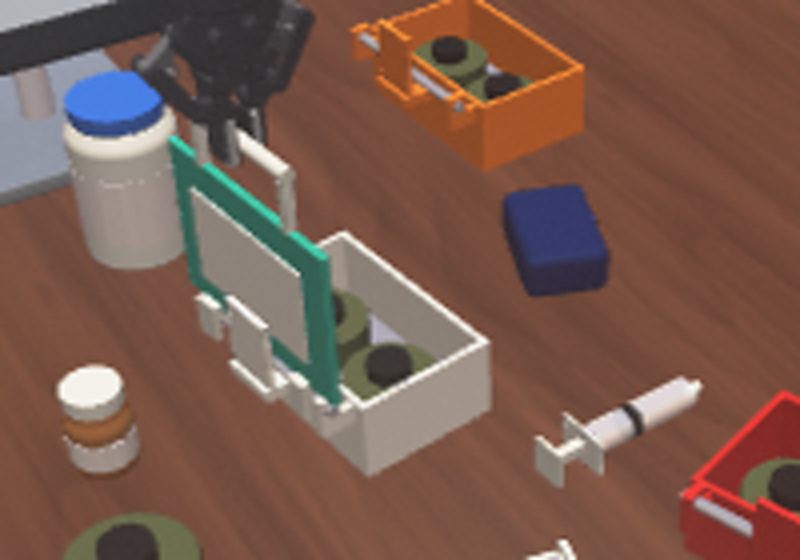

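The lid stands vertical on its rod: panel top edge (180,145)–(330,255), hooks on the rod at about (210,310) and (320,400). I'll lift straight up.

Emit:
{"name": "servo_tool", "arguments": {
  "commands": [0,0,-10,0,0,0,-0.75,0,0,-25,0,0,0,-0.75,0,0,-42,0,0,0,-0.75,0,0,-60,0,0,0,-0.75,0,0,-75,0,0,0,-0.75]
}}

```text
time: 6.2
tcp_pos: [0.6311, -0.1578, 0.4966]
tcp_rot: [-0.0, 0.654, 0.756, -0.0]
wrist_force: [1.1, 0.1, -2.6]
opening: 0.0111
grip_force: 20.4
```

Emit:
{"name": "servo_tool", "arguments": {
  "commands": [0,0,-10,0,0,0,-0.75,0,0,-15,0,0,0,-0.75,0,0,-15,0,0,0,-0.75,0,0,-15,0,0,0,-0.75,0,0,-15,0,0,0,-0.75]
}}

```text
time: 6.7
tcp_pos: [0.6315, -0.1576, 0.5099]
tcp_rot: [-0.001, 0.654, 0.756, -0.0]
wrist_force: [-0.2, 1.2, -2.2]
opening: 0.011
grip_force: 20.4
```

Run:
```python
from h import *
import cv2
o=env.get_obs();print(go([*RACK,.355],RY,o),o['wrist_force'],o['tcp_pos'],o['opening'])
s=env.snapshot("scene")[70:210,200:400]
cv2.imwrite("pics/s3.png",cv2.resize(s[:,:,::-1],None,fx=4,fy=4,interpolation=cv2.INTER_CUBIC))
```

```text
(array([335.7,  17.1,   0. ]), array([-0.1, -0. , 18.2])) [-0.17506539  1.2096331  -2.19885468] [ 0.63147171 -0.1575857   0.50987545] 0.010968635461891835
```

View pics/s3.png

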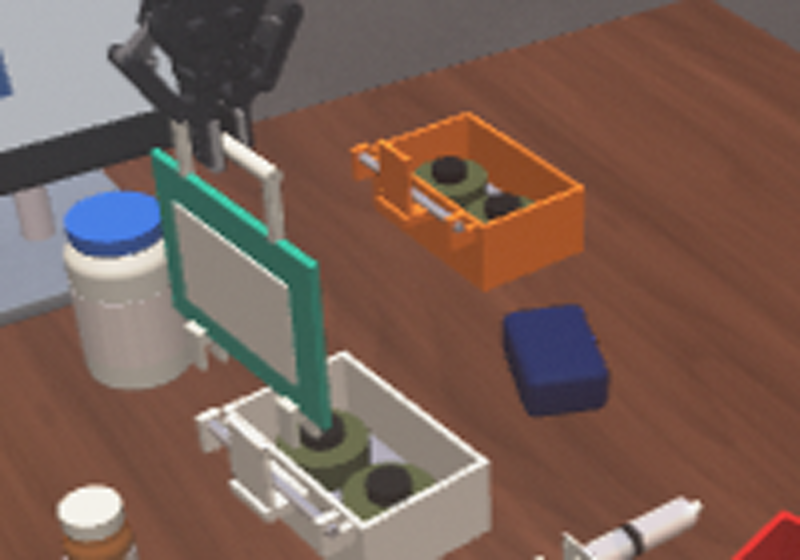

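The lid hangs upright, clear of the rod. Next I'll carry it over to the rack.

Emit:
{"name": "servo_tool", "arguments": {
  "commands": [10,0.5,0,0,0,1,-0.75,30,1.5,0,0,0,2,-0.75,60,3,0,0,0,4,-0.75,95,5,0,0,0,6,-0.75,135,7,0,0,0,8,-0.75]
}}

```text
time: 7.25
tcp_pos: [0.6187, -0.0229, 0.5104]
tcp_rot: [0.0, 0.707, 0.708, -0.0]
wrist_force: [0.6, 0.5, -1.4]
opening: 0.011
grip_force: 20.4
```

Run:
```python
from h import *
o=env.get_obs();print(go([*RACK,.355],RY,o),o['opening'])
```

```text
(array([200. , -18.2,   0.3]), array([-0.,  0., 10.])) 0.011019282157256248
```

Emit:
{"name": "servo_tool", "arguments": {
  "commands": [45,-4,0,0,0,2,-0.75,90,-8,0,0,0,4,-0.75,130,-12,0,0,0,6,-0.75,160,-15,0,0,0,8,-0.75,183,-17,0,0,0,9,-0.75]
}}

```text
time: 7.75
tcp_pos: [0.6006, 0.1628, 0.5101]
tcp_rot: [-0.0, 0.758, 0.652, -0.0]
wrist_force: [0.7, -0.6, -2.2]
opening: 0.011
grip_force: 20.4
```

Emit:
{"name": "servo_tool", "arguments": {
  "commands": [9,0,0,0,0,1,-0.75,15,-1,0,0,0,1,-0.75,15,-1,0,0,0,1,-0.75,15,-1,0,0,0,1,-0.75,15,-1,0,0,0,1,-0.75]
}}

```text
time: 8.25
tcp_pos: [0.6027, 0.1731, 0.511]
tcp_rot: [0.0, 0.765, 0.644, 0.0]
wrist_force: [0.6, 0.5, -2.5]
opening: 0.0109
grip_force: 20.4
```

Emit:
{"name": "servo_tool", "arguments": {
  "commands": [0,0,0,0,0,0,-0.75,0,0,0,0,0,0,-0.75,0,0,0,0,0,0,-0.75,0,0,0,0,0,0,-0.75,0,0,0,0,0,0,-0.75]
}}

```text
time: 8.75
tcp_pos: [0.6025, 0.1747, 0.5108]
tcp_rot: [0.0, 0.765, 0.645, 0.0]
wrist_force: [-0.0, 0.3, -2.3]
opening: 0.011
grip_force: 20.4
```

Run:
```python
from h import *
import cv2
o=env.get_obs();print(go([*RACK,.355],RY,o),o['wrist_force'],o['opening'])
s=env.snapshot("scene")[150:300,220:420]; t=env.snapshot("top")[120:230,220:330]
e=lambda a,k:cv2.resize(a[:,:,::-1],None,fx=k,fy=k,interpolation=cv2.INTER_CUBIC)
A=e(s,2.3)[:345,:];B=e(t,3.1)[:345,:]
H=345;out=np.zeros((H,A.shape[1]+B.shape[1],3),np.uint8);out[:A.shape[0],:A.shape[1]]=A;out[:B.shape[0],A.shape[1]:]=B
print(A.shape,B.shape);cv2.imwrite("pics/s4.png",out)
ms=env.camera_model("scene")
for n,p in(("hook+",.06),("hook-",-.06)):
    for z in(.15,): 
        q=np.append(RACK+p*dirv(RY+np.pi/2),z+.014);u=proj(ms,q);print(n,(u[0]-220)*2.3,(u[1]-150)*2.3)
for p in(.098,-.098):
  for z in(.164+.014,.164+.146):
        q=np.append(RACK+p*dirv(RY+np.pi/2),z);u=proj(ms,q);print("panel",p,z,(u[0]-220)*2.3,(u[1]-150)*2.3)
```

```text
(array([ 2. , -2.7,  0.8]), array([ 0. , -0. ,  0.2])) [-0.04085264  0.34266253 -2.27637139] 0.010995799468087873
(345, 460, 3) (341, 341, 3)
hook+ 286.5513942960823 225.11151724159245
hook- 242.1909106791865 147.92361481372456
panel 0.098 0.17800000000000002 302.77386722887155 242.9979691386597
panel 0.098 0.31 307.79695273467854 142.70786868742994
panel -0.098 0.17800000000000002 229.38758691012276 116.66554389638469
panel -0.098 0.31 226.96967161512435 19.214010890236693
```

View pics/s4.png

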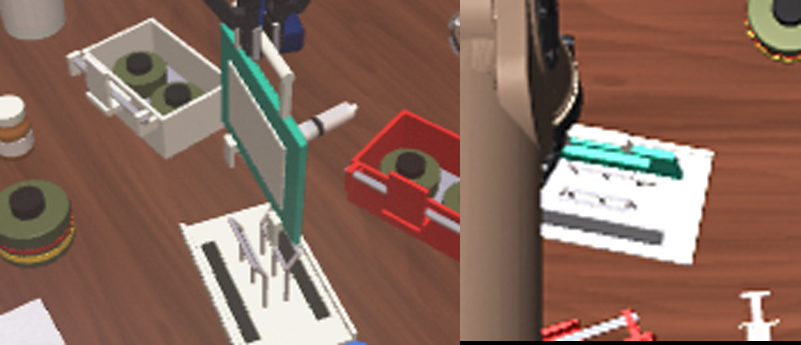

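The scene half shows panel corners at (222,22), (305,143) and (300,243), within a few px of the prediction and upright over the slot. I'll correct by about 3 mm and lower.

Emit:
{"name": "servo_tool", "arguments": {
  "commands": [2,-2.7,10,0,0,0,-0.75,2,-2.7,25,0,0,0,-0.75,2,-2.7,40,0,0,0,-0.75,2,-2.7,52,0,0,0,-0.75,2,-2.7,60,0,0,0,-0.75]
}}

```text
time: 9.35
tcp_pos: [0.5998, 0.1774, 0.4493]
tcp_rot: [-0.0, 0.765, 0.645, -0.001]
wrist_force: [-1.0, 0.2, -1.8]
opening: 0.011
grip_force: 20.4
```

Emit:
{"name": "servo_tool", "arguments": {
  "commands": [0,0,8,0,0,0,-0.75,0,0,16,0,0,0,-0.75,0,0,24,0,0,0,-0.75,0,0,30,0,0,0,-0.75,0,0,35,0,0,0,-0.75]
}}

```text
time: 9.85
tcp_pos: [0.6002, 0.1772, 0.4153]
tcp_rot: [-0.0, 0.765, 0.645, -0.0]
wrist_force: [1.1, -0.2, -1.7]
opening: 0.0111
grip_force: 20.4
```

Run:
```python
from h import *
import cv2
o=env.get_obs();print(go([*RACK,.2174],RY,o),o['wrist_force'],o['moment'])
s=env.snapshot("scene")[180:310,260:400]
cv2.imwrite("pics/s5.png",cv2.resize(s[:,:,::-1],None,fx=4.4,fy=4.4,interpolation=cv2.INTER_CUBIC))
```

```text
(array([-0.1,  0. , 42.9]), array([-0. , -0. ,  0.2])) [ 1.05376991 -0.24152526 -1.6921076 ] [-0.01757903  0.00980104 -0.06251452]
```

View pics/s5.png

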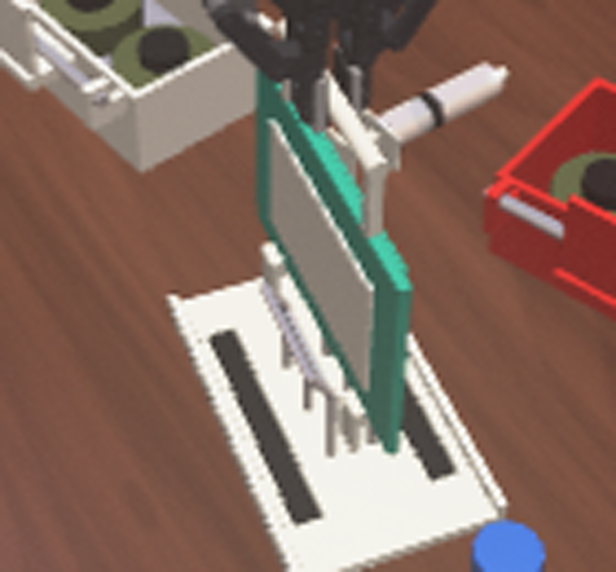

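The panel is entering behind the +x fence (top wire (265,285)–(330,385)), with the hook at (350,430) just past the fence end. Side forces are negligible, so I'll keep lowering gently.

Emit:
{"name": "servo_tool", "arguments": {
  "commands": [0,0,6,0,0,0,-0.75,0,0,12,0,0,0,-0.75,0,0,18,0,0,0,-0.75,0,0,24,0,0,0,-0.75,0,0,29,0,0,0,-0.75]
}}

```text
time: 10.4
tcp_pos: [0.6001, 0.1772, 0.3861]
tcp_rot: [-0.0, 0.765, 0.645, -0.0]
wrist_force: [0.3, 0.6, -2.6]
opening: 0.0111
grip_force: 20.4
```

Emit:
{"name": "servo_tool", "arguments": {
  "commands": [0,0,3,0,0,0,-0.75,0,0,6,0,0,0,-0.75,0,0,8,0,0,0,-0.75,0,0,10,0,0,0,-0.75,0,0,11,0,0,0,-0.75]
}}

```text
time: 10.9
tcp_pos: [0.6002, 0.1772, 0.3756]
tcp_rot: [-0.0, 0.765, 0.645, 0.0]
wrist_force: [-0.4, 0.1, -2.2]
opening: 0.0116
grip_force: 20.4
```

Emit:
{"name": "servo_tool", "arguments": {
  "commands": [0,0,1,0,0,0,-0.75,0,0,2,0,0,0,-0.75,0,0,3,0,0,0,-0.75,0,0,3.5,0,0,0,-0.75,0,0,4,0,0,0,-0.75]
}}

```text
time: 11.4
tcp_pos: [0.6008, 0.1769, 0.3729]
tcp_rot: [0.001, 0.765, 0.644, 0.001]
wrist_force: [0.5, -0.6, 9.2]
opening: 0.011
grip_force: 21.3
```

The lid is on the floor (+9 N). Releasing now, then retreating straight up.

Emit:
{"name": "servo_tool", "arguments": {
  "commands": [0,0,-1,0,0,0,-0.7,0,0,-1,0,0,0,-0.6,0,0,-1,0,0,0,-0.4,0,0,-1,0,0,0,-0.2,0,0,-1,0,0,0,-0.2]
}}

```text
time: 11.9
tcp_pos: [0.6001, 0.1772, 0.3726]
tcp_rot: [-0.0, 0.765, 0.645, -0.0]
wrist_force: [-0.0, 0.1, -0.1]
opening: 0.034
grip_force: 0.0
```

Emit:
{"name": "servo_tool", "arguments": {
  "commands": [0,0,-8,0,0,0,-0.2,0,0,-25,0,0,0,-0.2,0,0,-50,0,0,0,-0.2,0,0,-80,0,0,0,-0.2,0,0,-110,0,0,0,-0.2]
}}

```text
time: 12.4
tcp_pos: [0.6001, 0.177, 0.4844]
tcp_rot: [0.0, 0.765, 0.644, 0.0]
wrist_force: [0.7, 0.7, -0.3]
opening: 0.0343
grip_force: 0.0
```

Run:
```python
from h import *
import cv2
o=env.get_obs();print(o['wrist_force'],o['tcp_pos'],o['opening'])
s=env.snapshot("scene")[180:310,260:400]
cv2.imwrite("pics/s6.png",cv2.resize(s[:,:,::-1],None,fx=4.4,fy=4.4,interpolation=cv2.INTER_CUBIC))
ms=env.camera_model("scene")
for p in(.098,-.098):
  for z in(.038,.17):
    u=proj(ms,np.append(RACK+p*dirv(RY+np.pi/2),z));print((u[0]-260)*4.4,(u[1]-180)*4.4)
```

```text
[ 0.66426354  0.68385484 -0.25811162] [0.60005282 0.177005   0.4843957 ] 0.03429550151964722
394.86787657364613 499.6142614775193
402.6965023332615 343.3092049700712
266.9556390549871 257.5291937758849
263.0839506568052 101.48486480150153
```

View pics/s6.png

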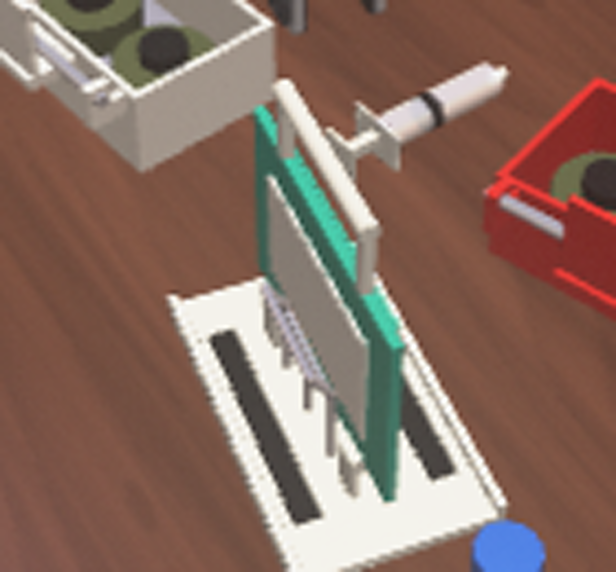

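The lid stands in the slot: corners at (400,345), (390,498) and (258,105) match the predicted seated pose, and the gripper is clear. I'll hand it in.

```bash
python3 -c "
from workcell import env
print(env.finish_job())"
```

```text
the job is handed in; nothing more can be done
None
```

The teal lid now stands in the rack's slot, handle up and released; no bystander was touched that I could see, and I handed the job in at about 12.5 s, though the hand-in returned no verdict.

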